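# Nip a desk leg in the cam clamping board

### The job

Push the dark desk leg with a fingertip along the clamping board until its end is hard against the wooden end stop, and press it flat against the fence. Then push both cam levers round, anticlockwise seen from above, until both cams nip the leg tight against the fence. Do not pick the leg up, leave it home against stop and fence with both cams tight, and do not disturb the glue bottle, wax tin or screwdriver.

Things in the scene. Friction and masses are not known exactly. Their poses are not given: they have to be found in the camera images.
- cam_board: Clamping board fixed to the bench: grey base 220 x 400 mm, its top 18 mm above the bench. Origin on the bench; +x across it to the fence (away from the robot at yaw 0), +y along it to the end stop (robot's left), z up. Base spans x -115..+105, y -215..+185 mm. Beech fence along y (26 mm thick) and beech end stop both rise 30 mm above the base.
- fence (a point): Middle of the fence's inner face, against which the leg is clamped: at x = +63 mm of the board, 33 mm above the bench. Between the two cam discs 90 mm of the leg's side is free for a finger to press it to the fence. A leg clamped askew lets the first cam go slack when the second is tightened.
- end_stop (a point): The end stop's face, at y = +150 mm of the board, x = +45 mm, 33 mm above the bench; the stop block spans x -2..+63 mm. The leg at home, against stop and fence, has its origin at x = +45, y = +20 mm of the board.
- desk_leg: The desk leg, loose, 0.17 to 0.34 kg: dark wood 36 x 36 mm, 260 mm long, lying on the base, two black mortises on top. Origin at the centre of its underside, y axis along its length towards the end stop. It starts 20 to 45 mm short of the stop and 1 to 4 mm off the fence.
- leg_end (a point): Centre of the leg's end face that looks away from the end stop (36 mm above the bench): push here, towards the stop. Sliding takes 1 to 4 N.
- left_cam: Beech cam lever nearer the end stop. Origin on its vertical pivot, 19 mm above the bench, at x = -7.5, y = +85 mm of the board. Handle 18 mm wide, 20..40 mm above the bench, runs along the lever's own -x to a round red end 114 mm from the pivot. Pivot end: eccentric disc 60 mm across, 22 mm high, centre 7 mm off the pivot; its nut tops out 51 mm above the bench.
- left_cam_tip (a point): On the left handle's centre line, 105 mm from the pivot, 30 mm above the bench. At the start both handles point away from the fence (lever yaw relative to the board within 0.25 rad of 0). Turned anticlockwise from above (yaw grows) the disc swings out at the leg, presses it to the fence and drags it towards the stop.
- right_cam: The other cam lever, farther from the end stop, pivot at x = -7.5, y = -65 mm of the board; else the same. With the leg against the fence either disc meets it at a relative yaw of about 1.15 rad; the lever then stiffens sharply. Turning it free takes about 2 N at 90 mm from the pivot; a push of 8 to 12 N there nips the leg well, and the cam stays where it is left.
- right_cam_tip (a point): On the right handle's centre line, 105 mm from the pivot, 30 mm above the bench.
- glue_bottle: Bystander: white glue bottle, 56 mm across, 150 mm high, standing behind the fence. Origin at the centre of its base.
- wax_tin: Bystander: round wax tin, 72 mm across, 45 mm high, standing behind the fence. Origin at the centre of its base.
- screwdriver: Bystander: red-handled screwdriver, 200 mm long, lying on the bench beyond the end stop.

How it is judged:
On the way, in this order (a step that is already met when the one before it is completed fails the run):
1. the leg lies against the end stop (within 2 mm) and flat along the fence (within 1.5 mm and 0.01 rad) while neither cam bears on it (y of desk_leg in the frame of cam_board above 0.018 m and x of desk_leg in the frame of cam_board above 0.0435 m and angle between the y axis of desk_leg and the y axis of cam_board, either way round below 0.01 rad and contact force between desk_leg and left_cam below 2 N and contact force between desk_leg and right_cam below 2 N), for 0.1 s.
2. both cams bear on the leg with more than 5 N (contact force between desk_leg and left_cam above 5 N and contact force between desk_leg and right_cam above 5 N), for 0.2 s.
At the end, for the whole second after the job is handed in: The leg lies flat on the board, within 2.5 mm of the end stop, within 1.5 mm of the fence and parallel to it within 0.02 rad; each cam by itself bears on the leg with more than 5 N; all at rest (all of step 2 and y of desk_leg in the frame of cam_board above 0.0175 m and x of desk_leg in the frame of cam_board above 0.0435 m and angle between the y axis of desk_leg and the y axis of cam_board, either way round below 0.02 rad and z of desk_leg in the frame of cam_board below 0.021 m and linear speed of desk_leg below 0.01 m/s and angular speed of each of left_cam, right_cam below 0.1 rad/s); the robot touches nothing.
It fails at once if the leg is lifted more than 8 mm off the board (z of desk_leg in the frame of cam_board above 0.026 m).
It fails at once if the leg is tipped by more than 0.15 rad (angle between desk_leg's own z axis and vertical above 0.15 rad).
It fails at once if the glue bottle is moved more than 15 mm or tipped (distance of glue_bottle from where it was at the start of the episode above 0.015 m or angle between glue_bottle's own z axis and vertical above 0.2 rad).
It fails at once if the wax tin is moved more than 15 mm (distance of wax_tin from where it was at the start of the episode above 0.015 m).
It fails at once if the screwdriver is moved more than 15 mm (distance of screwdriver from where it was at the start of the episode above 0.015 m).
It also fails if it takes over 72 s, if anything falls off the work surface, if the arm or the gripper's body presses on something with over 40 N, if the wrist force passes 120 N, or if a joint passes its speed limit or range.

### The arm

A 6-joint arm with a two-finger parallel gripper is mounted at the origin on the work surface. World frame = base frame: x ahead of the robot, y to its left, z up, the work surface at z = 0. Lengths are in m, angles in rad, forces in N, time in s.
With the tool pointing down it reaches from about 0.35 to 0.775 m from the base axis. Payload 7.3 kg.
Tool frame: the origin (TCP) lies at the very end of the fingers, on their centre line; the grasp point (between the pads) lies 19 mm behind it (robot.hold_point_z is the distance from the TCP to the grasp point, in m); z points along the fingers, y is the direction in which the jaws open and shut (so a half turn about z gives the same grasp; the last joint's range is limited). The gripper opens to 92 mm and grips with 3 to 60 N. Pads are 19 mm wide; open, the fingers measure 130 mm over their backs; the gripper's body (75 mm by 190 mm) begins 47 mm behind the grasp point.
Start: joints at [1.18, 0.342, 1.524, -0, 1.275, -0.146], TCP at [0.127, 0.509, 0.227] pointing down, gripper open.
Joint ranges: [-2.53, 2.53], [-0.77, 2.02], [0.04, 2.7], [-1, 4.14], [0.28, 2.66], [-3.11, 3.11]. Speed limits (rad/s): [2.57, 2.57, 3.14, 3.14, 3.14, 3.14].

### API

Orientations are given as [roll, pitch, yaw] about the fixed x, y, z axes, in that order (R = Rz(yaw) Ry(pitch) Rx(roll)).
In Python, from cell import monitor, viewer, robot gives the robot as it stands.
- The arm moves only by the tool move_arm, never from a script. Its argument "deltas" is a list of rows, each an object of numbers: "x", "y", "z": the shift along the tool's x, y, z in m; "wx", "wy", "wz": the turn, a rotation vector about the tool's x, y, z in degrees; "hand": the opening, from 0 (shut) to 1 (fully open). In form: [{"x": .., "y": .., "z": .., "wx": .., "wy": .., "wz": .., "hand": ..}, ...]. A call has 1 to 8 rows; each row is the pose to reach, as a shift and turn from the pose commanded when the call began, along the tool's axes at that moment; what a row does not reach only later rows make up. A row lasts 1/8 s, in which the tool goes at most 62.5 mm and 10.7 degrees, less where a joint would pass 70% of its speed; a pose out of reach is approached as far as the arm can. A call with a gripper value outside its range is refused whole. The fingers move at their own pace and stop on an object; "grip_force" is the grip in N (left out, the last holds). Time passes only in rows, so rows that repeat a pose let the fingers close. It gives the time, the measured TCP pose, the force and the opening at its end, in the units of the state.
- monitor.observe(): the state, without advancing time (a new reading comes with each control period).
- viewer.read_camera(name): name is "scene" or "top"; returns the picture (480x640x3 uint8, red, green, blue); there is no depth.
- viewer.camera_params(name): a dict with "camera_matrix" (3x3 intrinsics, pixels), "R" (3x3) and "t" (3): a world point X has camera coordinates R X + t. Camera axes: x right, y down, z forward; pixel columns grow to the right and rows downward; lengths in m; the calibration is good to about 2 mm. A picture is of the moment at which its call begins. camera_params takes no time and is no camera call.
- robot.hand_in(): hands the job in, once; it reports no verdict.
The state is a dict: "time": time; "qpos": joint angles; "qvel": joint speeds; "joint_efforts": joint torques, N m; "tool_pos": TCP position; "tool_rot": TCP orientation; "contact_force": force on the tool from outside, world axes, zero at the start; "torque": the same for the moment, N m; "opening": finger opening in m.
Only numpy, scipy, OpenCV 4.12 (cv2) and the standard library are available. Lean on these libraries where they do the work, as an engineer would, in place of code of your own. Each camera call takes 0.05 s, during which the arm holds its last target. There are 200 camera calls.

## Working session

There is one attempt and no reset: what is moved stays moved. The work goes in short steps, Python scripts to look and compute and a tool call to move; the robot and the scene stay as the last step left them, time stands still between calls to the robot, and variables do not carry over. Pictures are saved under pics/ and viewed, about 8 in all and at most 12, crops included, and the job is handed in when it is done.

Besides the shell and the picture viewer there is one more tool, called after "Emit:" as name(argument=value, ...) on one line, values as JSON. move_arm: Moves the arm, as the interface text tells. Its arguments: {"type":"object","properties":{"deltas":{"type":"array","items":{"type":"object","properties":{"x":{"type":"number"},"y":{"type":"number"},"z":{"type":"number"},"wx":{"type":"number"},"wy":{"type":"number"},"wz":{"type":"number"},"hand":{"type":"number"}}}},"grip_force":{"type":"number"}},"required":["deltas"]}

```bash
mkdir -p pics
python3 - <<'E'
from cell import monitor, viewer, robot
import cv2, numpy as np
for n in ("scene","top"):
    im=viewer.read_camera(n); cv2.imwrite(f"pics/{n}0.png",im[:,:,::-1])
    p=viewer.camera_params(n); print(n,p)
print(monitor.observe())
E
```

```text
scene {'camera_matrix': array([[465.45779667,   0.        , 314.88722002],
       [  0.        , 465.45779667, 241.58468192],
       [  0.        ,   0.        ,   1.        ]]), 'R': array([[-0.48683343,  0.87341623,  0.01171759],
       [ 0.70865693,  0.40276995, -0.57929416],
       [-0.51068442, -0.27371601, -0.81503434]]), 't': array([ 0.19718103, -0.42035826,  1.16935914])}
top {'camera_matrix': array([[524.3126978 ,   0.        , 306.03444201],
       [  0.        , 524.3126978 , 237.39491979],
       [  0.        ,   0.        ,   1.        ]]), 'R': array([[ 0.02561818, -0.99958724,  0.01300254],
       [-0.99244698, -0.02699182, -0.119668  ],
       [ 0.11996957, -0.00983865, -0.99272882]]), 't': array([0.08051481, 0.60820068, 0.93109921])}
{'time': 0.1, 'qpos': array([ 1.17999477e+00,  3.42640207e-01,  1.52491502e+00, -3.22852948e-05,
        1.27538239e+00, -1.45992149e-01]), 'qvel': array([ 0.00078569, -0.00336821, -0.00167954,  0.0002609 ,  0.0006626 ,
       -0.00039083]), 'joint_efforts': array([ 2.91673641e-03, -4.32004523e+01, -2.44698411e+01,  7.21110008e-02,
        5.25736716e-02, -5.27215093e-05]), 'tool_pos': array([0.12709183, 0.50901732, 0.22612337]), 'tool_rot': array([-3.14025750e+00, -1.65112023e-04,  2.89679255e+00]), 'contact_force': array([-0.6512931 , -0.65820978, -0.45614528]), 'torque': array([-0.02317001,  0.03162412,  0.00904149]), 'opening': 0.09178004128298443}
```

View pics/top0.png

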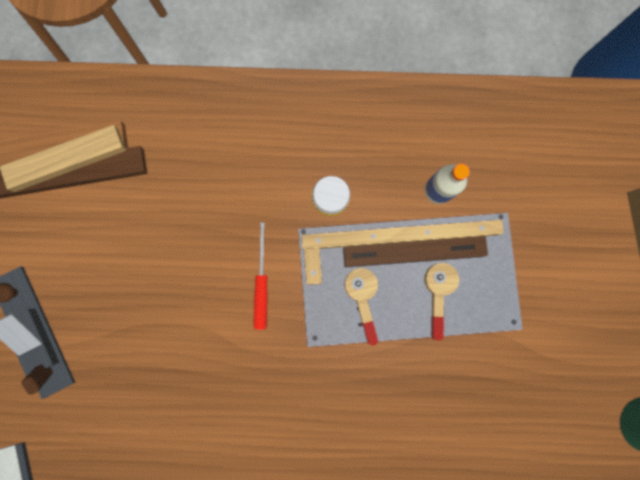

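View pics/scene0.png

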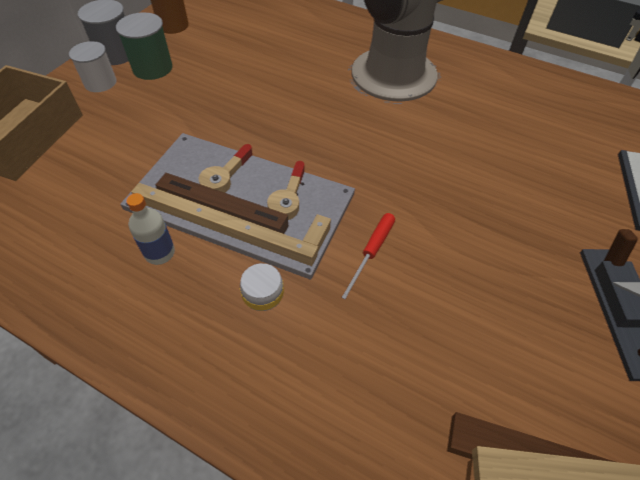

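The top view shows the board corners near (299,229), (507,213), (522,328) and (308,347). The nuts are at about (358,284) and (440,277), the red ends at (372,333) and (438,328), and the leg spans columns 344 to 487. The scene view agrees with this.

```bash
cat > h.py <<'E'
import cv2, numpy as np
from cell import monitor, viewer, robot
def ray(n,px,z):
    p=viewer.camera_params(n); R,t=p["R"],p["t"]; c=-R.T@t
    d=(R.T@np.linalg.inv(p["camera_matrix"])@np.c_[np.atleast_2d(px),np.ones(len(np.atleast_2d(px)))].T).T
    return (c+d*((z-c[2])/d[:,2])[:,None])[:,:2]
def proj(n,X):
    p=viewer.camera_params(n); c=(p["R"]@np.atleast_2d(X).T).T+p["t"]; u=(p["camera_matrix"]@c.T).T
    return u[:,:2]/u[:,2:]
def proc(a,b): # board pts a -> world b
    a=np.asarray(a,float);am,bm=a.mean(0),b.mean(0);A=a-am;B=b-bm
    th=np.arctan2((A[:,0]*B[:,1]-A[:,1]*B[:,0]).sum(),(A*B).sum())
    R=np.array([[np.cos(th),-np.sin(th)],[np.sin(th),np.cos(th)]])
    return th,bm-R@am,R
def biggest(m):
    c=cv2.findContours(m,cv2.RETR_EXTERNAL,cv2.CHAIN_APPROX_NONE)[0]
    return max(c,key=cv2.contourArea)
E
python3 - <<'E'
from h import *
im=cv2.imread("pics/top0.png"); hsv=cv2.cvtColor(im,cv2.COLOR_BGR2HSV)
roi=np.zeros(im.shape[:2],np.uint8); roi[205:355,290:530]=255
# board: grey or beech/anything not bench: grey mask, convex hull
g=((hsv[...,1]<60)&(hsv[...,2]>90)).astype(np.uint8)*255&roi
g=cv2.morphologyEx(g,cv2.MORPH_OPEN,np.ones((3,3),np.uint8))
q=cv2.boxPoints(cv2.minAreaRect(biggest(g)))
h=cv2.convexHull(biggest(g)); ap=cv2.approxPolyN(h,4).reshape(-1,2).astype(float) if hasattr(cv2,'approxPolyN') else q
print("quad",ap.tolist())
# order: (far-left)(+x,+y),(+x,-y),(-x,-y),(-x,+y)
tgt=np.array([[299,229],[507,213],[522,328],[308,347]])
px=np.array([ap[np.argmin(((ap-t)**2).sum(1))] for t in tgt])
w=ray("top",px,.018)
brd=np.array([[.105,.185],[.105,-.215],[-.115,-.215],[-.115,.185]])
th,o,R=proc(brd,w); print("board",th,o); print("res mm",((brd@R.T+o-w)*1000).round(1).tolist())
nw=ray("top",[[358,284],[440,277]],.051); print("nuts in board",((nw-o)@R).round(4).tolist())
red=((hsv[...,0]<6)|(hsv[...,0]>174))&(hsv[...,1]>150)&(hsv[...,2]>90); red=red.astype(np.uint8)*255&roi
for c in cv2.findContours(red,cv2.RETR_EXTERNAL,cv2.CHAIN_APPROX_NONE)[0]:
    if cv2.contourArea(c)<50: continue
    P=ray("top",c.reshape(-1,2),.035); b=(P-o)@R; print("red board",b.mean(0).round(4),b.min(0).round(4),b.max(0).round(4), cv2.minAreaRect(c))
dk=((hsv[...,2]<95)).astype(np.uint8)*255; dk[:235]=0;dk[270:]=0;dk[:,:335]=0;dk[:,495:]=0
r=cv2.boxPoints(cv2.minAreaRect(biggest(dk))); b=(ray("top",r,.054)-o)@R; print("leg top box board",b.round(4).tolist())
big=cv2.resize(im[200:355,285:530],None,fx=3.2,fy=3.2,interpolation=cv2.INTER_CUBIC)
grid=[(x,y) for x in (.105,-.115) for y in (.185,-.215)]
for x,y,z in [(.105,.185,.018),(.105,-.215,.018),(-.115,-.215,.018),(-.115,.185,.018),(-.0075,.085,.051),(-.0075,-.065,.051),(.063,.15,.048),(.063,0,.048)]:
    u=proj("top",np.r_[R@[x,y]+o,z])[0]; cv2.circle(big,tuple(((u-[285,200]+.5)*3.2).astype(int)),3,(0,255,0),-1)
cv2.imwrite("pics/crop1.png",big)
E
```

```text
quad [[522.0, 329.0], [380.0, 341.0], [286.0, 229.0], [508.0, 212.0]]
board 0.1970168658463729 [ 0.54150272 -0.11017854]
res mm [[-14.7, -42.7], [19.5, -14.5], [22.6, -36.1], [-27.4, 93.2]]
nuts in board [[0.0028, 0.1129], [-0.01, -0.0355]]
red board [-0.0878  0.1053] [-0.1084  0.0959] [-0.0682  0.1141] ((370.1751403808594, 333.5955810546875), (22.686172485351562, 8.91645622253418), 73.61045837402344)
red board [-0.0992 -0.0169] [-0.1198 -0.0285] [-0.0794 -0.0055] ((437.5, 328.0), (22.0, 9.0), 90.0)
leg top box board [[0.0459, -0.0641], [0.0403, -0.1098], [0.0271, -0.1076], [0.0327, -0.062]]
```

View pics/crop1.png

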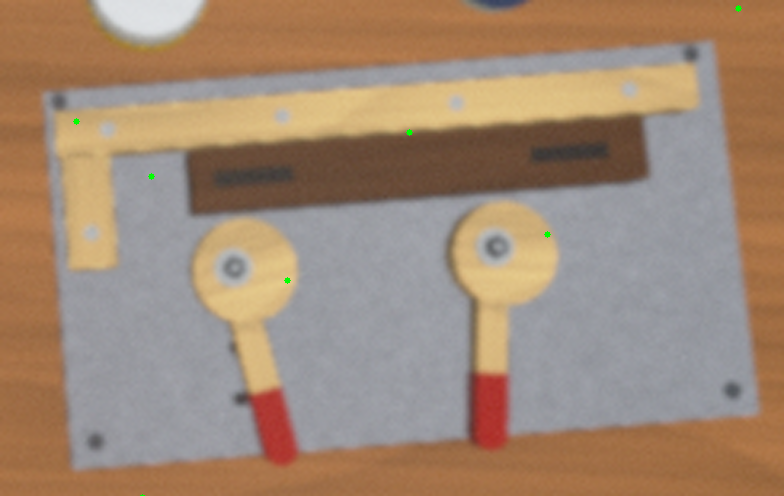

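The automatic outline leaked into the wax tin, so I'll use corners picked from the crop, which is sharp enough for that. In the crop they are (44,94), (713,41), (759,411) and (74,468).

```bash
cat >> h.py <<'E'
def c2p(c): return (np.asarray(c,float)+.5)/3.2-.5+[285,200]
brd=np.array([[.105,.185],[.105,-.215],[-.115,-.215],[-.115,.185],[-.0075,.085],[-.0075,-.065]])
cp=c2p([[44,94],[713,41],[759,411],[74,468],[234,268],[497,247]])
wp=np.r_[ray("top",cp[:4],.018),ray("top",cp[4:],.051)]
TH,O,RB=proc(brd,wp)
def toW(b): return np.asarray(b,float)@RB.T+O
def toB(w): return (np.asarray(w,float)-O)@RB
E
python3 - <<'E'
from h import *
print("board",TH,O,"res",((toW(brd)-wp)*1000).round(1).tolist())
L=toB(ray("top",c2p([[188,153],[190,214],[648,178],[643,116]]),.054)); print("leg",L.round(4).tolist())
T=toB(ray("top",c2p([[281,455],[489,440]]),.04)); print("tips",T.round(4).tolist(), np.arctan2(T[:,1]-[.085,-.065],T[:,0]+.0075)-np.pi)
B=toB(ray("top",c2p([[235,347],[241,398]]),.02)); print("bumps",B.round(4).tolist())
print("fence pts",toB(ray("top",c2p([[55,112],[696,64],[697,108],[118,152],[117,268]]),.048)).round(4).tolist())
a=cv2.imread("pics/scene0.png")[130:280,110:370]; cv2.imwrite("pics/crop2.png",cv2.resize(a,None,fx=3,fy=3,interpolation=cv2.INTER_CUBIC))
for n in ("scene",):
    print(proj(n,[np.r_[toW([x,y]),z] for x,y,z in [(.105,.185,.018),(.105,-.215,.018),(-.115,-.215,.018),(-.115,.185,.018),(-.0075,.085,.051),(-.0075,-.065,.051)]]).round(1).tolist())
    print(((proj(n,[np.r_[toW([x,y]),z] for x,y,z in [(.105,.185,.018),(.105,-.215,.018),(-.115,-.215,.018),(-.115,.185,.018),(-.0075,.085,.051),(-.0075,-.065,.051)]])-[110,130])*3).round().tolist())
print("tool points: leg_end", toW([.045,-.14]), "Lpress",toW([.025,.01]))
E
```

```text
board 0.10620558589108986 [ 0.54000544 -0.08247978] res [[1.3, 1.5], [1.1, -0.2], [-1.5, -1.3], [-1.8, 1.3], [0.3, -0.2], [0.5, -1.0]]
leg [[0.0587, 0.1056], [0.0243, 0.1075], [0.0239, -0.1529], [0.0593, -0.1544]]
tips [[-0.1138, 0.0673], [-0.1151, -0.0504]] [-6.11863164 -0.13524622]
bumps [[-0.0524, 0.0854], [-0.0816, 0.0846]]
fence pts [[0.0886, 0.1785], [0.0873, -0.1907], [0.062, -0.1881], [0.063, 0.1447], [-0.0024, 0.1507]]
[[310.0, 274.7], [118.4, 203.6], [181.1, 132.3], [354.1, 187.6], [284.6, 199.2], [213.7, 175.3]]
[[600.0, 434.0], [25.0, 221.0], [213.0, 7.0], [732.0, 173.0], [524.0, 207.0], [311.0, 136.0]]
tool points: leg_end [ 0.59959274 -0.21692068] Lpress [ 0.56380452 -0.06988598]
```

View pics/crop2.png

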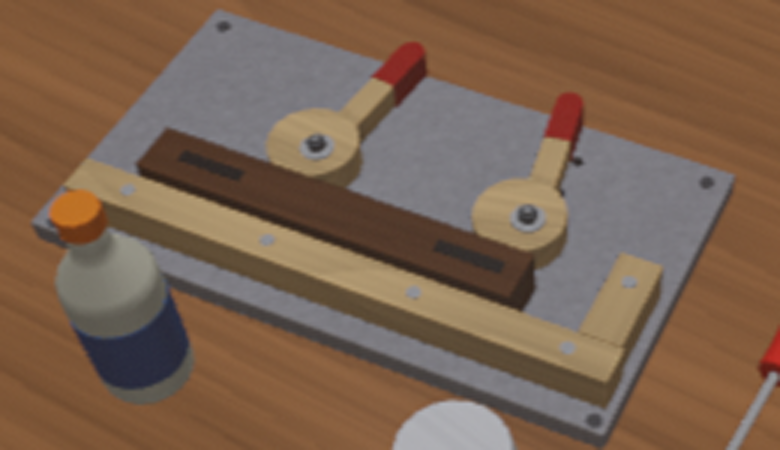

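Scene crop: nuts at about (316,143) and (527,214), board corners at about (603,443), (33,228), (215,10) and (735,177). Both levers and the leg are clear of everything. I'll fold in the scene estimate and work out the first targets.

```bash
cat >> h.py <<'E'
sp=(np.array([[603,443],[33,228],[215,10],[735,177],[527,214],[316,143]])+.5)/3-.5+[110,130]
ws=np.r_[ray("scene",sp[:4],.018),ray("scene",sp[4:],.051)]
TH2,O2,_=proc(brd,ws); OT=O
TH,O,RB=proc(brd,(wp+ws)/2)
def tool(s=None):
    s=s or monitor.observe(); b=toB(s["tool_pos"][:2]); f=s["contact_force"]
    print("t",round(s["time"],2),"board xy mm",(b*1000).round(1),"z",round(s["tool_pos"][2]*1000,1),"rot",s["tool_rot"].round(4),"F board",(f[:2]@RB).round(2),round(f[2],2),"open",round(s["opening"],4))
    return s
def delta(b,z):  # tool-frame shift to board xy b, height z
    from scipy.spatial.transform import Rotation as Ro
    s=monitor.observe(); R=Ro.from_euler("xyz",s["tool_rot"]).as_matrix()
    d=R.T@(np.r_[toW(b),z]-s["tool_pos"]); yaw=s["tool_rot"][2]
    print("to",b,z,"shift mm",(d*1000).round(1),"wz deg",np.degrees((yaw-(TH+np.pi)+np.pi)%(2*np.pi)-np.pi).round(2))
E
python3 - <<'E'
from h import *
print(TH2,O2,OT,TH,O,((ws-wp)*1000).round(1).tolist())
print("bottle base",toB(ray("scene",[[158,252]],0)),"tin top", toB(ray("top",[[331,195]],.045)))
tool(); delta([.043,-.195],.2); delta([.043,-.195],.03)
print(toW([.043,-.195]))
E
```

```text
0.10730879884459302 [ 0.5426042 -0.0785007] [ 0.54000544 -0.08247978] 0.10675840836909509 [ 0.54130482 -0.08049023] [[5.3, 5.0], [2.9, 7.1], [0.1, 0.7], [0.2, 3.6], [3.4, 3.3], [3.7, 4.3]]
bottle base [[ 0.15935812 -0.09516748]] tin top [[0.15690193 0.11700832]]
t 0.1 board xy mm [-349.   630.3] z 226.1 rot [-3.1403e+00 -2.0000e-04  2.8968e+00] F board [-0.72 -0.59] -0.46 open 0.0918
to [0.043, -0.195] 0.2 shift mm [-652.3 -639.8   26.9] wz deg -20.14
to [0.043, -0.195] 0.03 shift mm [-652.3 -639.5  196.9] wz deg -20.14
[ 0.60483837 -0.26979815]
```

Emit:
move_arm(deltas=[{"x": -0.044,"y": -0.043,"z": 0,"wz": -5,"hand": 0},{"x": -0.087,"y": -0.086,"z": 0,"wz": -10,"hand": 0},{"x": -0.13,"y": -0.128,"z": 0.0,"wz": -15,"hand": 0},{"x": -0.174,"y": -0.17,"z": 0.0,"wz": -20,"hand": 0},{"x": -0.217,"y": -0.213,"z": 0,"wz": -20,"hand": 0},{"x": -0.26,"y": -0.256,"z": 0,"wz": -20,"hand": 0},{"x": -0.304,"y": -0.298,"z": 0,"wz": -20,"hand": 0},{"x": -0.348,"y": -0.341,"z": 0,"wz": -20,"hand": 0}], grip_force=20)

```text
schema error: expected keys x, y, z, wx, wy, wz, hand
```

```bash
python3 -c "
from h import *
tool(); delta([.043,-.195],.2); delta([.043,-.195],.03)"
```

```text
t 0.1 board xy mm [-349.   630.3] z 226.1 rot [-3.1403e+00 -2.0000e-04  2.8968e+00] F board [-0.72 -0.59] -0.46 open 0.0918
to [0.043, -0.195] 0.2 shift mm [-652.3 -639.8   26.9] wz deg -20.14
to [0.043, -0.195] 0.03 shift mm [-652.3 -639.5  196.9] wz deg -20.14
```

All keys are required.

Emit:
move_arm(deltas=[{"x": -0.044,"y": -0.043,"z": 0,"wx": 0,"wy": 0,"wz": -5,"hand": 0},{"x": -0.087,"y": -0.086,"z": 0,"wx": 0,"wy": 0,"wz": -10,"hand": 0},{"x": -0.13,"y": -0.128,"z": 0,"wx": 0,"wy": 0,"wz": -15,"hand": 0},{"x": -0.174,"y": -0.17,"z": 0,"wx": 0,"wy": 0,"wz": -20,"hand": 0},{"x": -0.217,"y": -0.213,"z": 0,"wx": 0,"wy": 0,"wz": -20,"hand": 0},{"x": -0.26,"y": -0.256,"z": 0,"wx": 0,"wy": 0,"wz": -20,"hand": 0},{"x": -0.304,"y": -0.298,"z": 0,"wx": 0,"wy": 0,"wz": -20,"hand": 0},{"x": -0.348,"y": -0.341,"z": 0,"wx": 0,"wy": 0,"wz": -20,"hand": 0}], grip_force=20)

```text
time: 1.1
tool_pos: [0.3828, 0.0923, 0.2268]
tool_rot: [3.141, 0.0, -3.037]
contact_force: [1.3, 0.1, -0.6]
opening: 0.0166
```

```bash
python3 -c "
from h import *
tool(); delta([.043,-.195],.2); delta([.043,-.195],.03)"
```

```text
t 1.1 board xy mm [-139.1  188.7] z 226.8 rot [ 3.1413e+00  4.0000e-04 -3.0375e+00] F board [ 1.28 -0.03] -0.59 open 0.0166
to [0.043, -0.195] 0.2 shift mm [-183.1 -383.3   26.7] wz deg -0.15
to [0.043, -0.195] 0.03 shift mm [-183.1 -383.3  196.7] wz deg -0.15
```

Emit:
move_arm(deltas=[{"x": -0.026,"y": -0.054,"z": 0.003,"wx": 0,"wy": 0,"wz": 0,"hand": 0},{"x": -0.05,"y": -0.108,"z": 0.006,"wx": 0,"wy": 0,"wz": 0,"hand": 0},{"x": -0.076,"y": -0.16,"z": 0.01,"wx": 0,"wy": 0,"wz": 0,"hand": 0},{"x": -0.1,"y": -0.214,"z": 0.015,"wx": 0,"wy": 0,"wz": 0,"hand": 0},{"x": -0.127,"y": -0.268,"z": 0.02,"wx": 0,"wy": 0,"wz": 0,"hand": 0},{"x": -0.152,"y": -0.32,"z": 0.026,"wx": 0,"wy": 0,"wz": 0,"hand": 0},{"x": -0.178,"y": -0.375,"z": 0.027,"wx": 0,"wy": 0,"wz": 0,"hand": 0},{"x": -0.178,"y": -0.375,"z": 0.06,"wx": 0,"wy": 0,"wz": 0,"hand": 0}])

```text
time: 2.1
tool_pos: [0.6009, -0.2652, 0.1674]
tool_rot: [-3.137, 0.005, -3.041]
contact_force: [-1.0, 0.8, 0.2]
opening: 0.0004
```

```bash
python3 -c "
from h import *
tool(); delta([.043,-.195],.2); delta([.043,-.195],.03)"
```

```text
t 2.1 board xy mm [  39.6 -190. ] z 167.4 rot [-3.1372  0.0051 -3.0408] F board [-0.95  0.94] 0.23 open 0.0004
to [0.043, -0.195] 0.2 shift mm [ -3.6  -5.1 -32.6] wz deg -0.34
to [0.043, -0.195] 0.03 shift mm [ -2.8  -4.4 137.4] wz deg -0.34
```

Emit:
move_arm(deltas=[{"x": -0.003,"y": -0.005,"z": 0.04,"wx": 0,"wy": 0,"wz": 0,"hand": 0},{"x": -0.003,"y": -0.005,"z": 0.08,"wx": 0,"wy": 0,"wz": 0,"hand": 0},{"x": -0.003,"y": -0.005,"z": 0.11,"wx": 0,"wy": 0,"wz": 0,"hand": 0},{"x": -0.003,"y": -0.005,"z": 0.12,"wx": 0,"wy": 0,"wz": 0,"hand": 0},{"x": -0.003,"y": -0.005,"z": 0.128,"wx": 0,"wy": 0,"wz": 0,"hand": 0},{"x": -0.003,"y": -0.005,"z": 0.128,"wx": 0,"wy": 0,"wz": 0,"hand": 0}])

```text
time: 2.85
tool_pos: [0.6021, -0.265, 0.0392]
tool_rot: [-3.141, 0.001, -3.037]
contact_force: [-0.9, 0.3, -0.4]
opening: 0.0006
```

```bash
python3 -c "
from h import *
tool(); delta([.043,-.195],.03)
im=viewer.read_camera('top'); cv2.imwrite('pics/top2.png',cv2.resize(im[200:355,285:530,::-1],None,fx=3.2,fy=3.2,interpolation=cv2.INTER_CUBIC))"
```

```text
t 2.85 board xy mm [  40.8 -189.9] z 39.2 rot [-3.1413e+00  6.0000e-04 -3.0373e+00] F board [-0.85  0.41] -0.36 open 0.0006
to [0.043, -0.195] 0.03 shift mm [-2.2 -5.1  9.2] wz deg -0.14
```

View pics/top2.png

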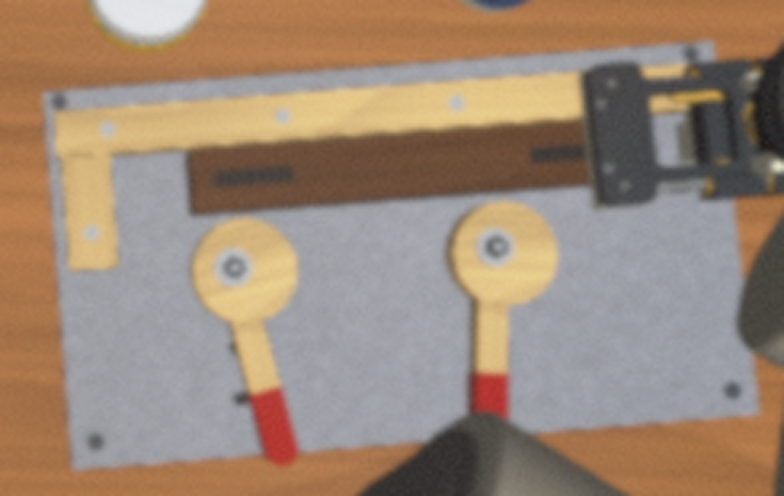

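The gripper sits behind the right end of the leg at about (600,130), and nothing has moved. I'll go down the rest of the way and push.

Emit:
move_arm(deltas=[{"x": -0.002,"y": 0,"z": 0.008,"wx": 0,"wy": 0,"wz": 0,"hand": 0},{"x": -0.002,"y": 0.004,"z": 0.008,"wx": 0,"wy": 0,"wz": 0,"hand": 0},{"x": -0.002,"y": 0.01,"z": 0.008,"wx": 0,"wy": 0,"wz": 0,"hand": 0},{"x": -0.002,"y": 0.016,"z": 0.008,"wx": 0,"wy": 0,"wz": 0,"hand": 0},{"x": -0.002,"y": 0.022,"z": 0.008,"wx": 0,"wy": 0,"wz": 0,"hand": 0},{"x": -0.002,"y": 0.028,"z": 0.008,"wx": 0,"wy": 0,"wz": 0,"hand": 0},{"x": -0.002,"y": 0.034,"z": 0.008,"wx": 0,"wy": 0,"wz": 0,"hand": 0},{"x": -0.002,"y": 0.04,"z": 0.008,"wx": 0,"wy": 0,"wz": 0,"hand": 0}])

```text
time: 3.9
tool_pos: [0.5997, -0.2247, 0.0309]
tool_rot: [-3.141, 0.0, -3.037]
contact_force: [0.2, -2.5, 0.9]
opening: 0.0003
```

```bash
python3 -c "
from h import *
tool()"
```

```text
t 3.9 board xy mm [  42.7 -149.6] z 30.9 rot [-3.1413e+00  4.0000e-04 -3.0373e+00] F board [-0.11 -2.54] 0.94 open 0.0003
```

Emit:
move_arm(deltas=[{"x": 0,"y": 0.006,"z": 0,"wx": 0,"wy": 0,"wz": 0,"hand": 0},{"x": 0,"y": 0.011,"z": 0,"wx": 0,"wy": 0,"wz": 0,"hand": 0},{"x": 0,"y": 0.015,"z": 0,"wx": 0,"wy": 0,"wz": 0,"hand": 0},{"x": 0,"y": 0.017,"z": 0,"wx": 0,"wy": 0,"wz": 0,"hand": 0},{"x": 0,"y": 0.018,"z": 0,"wx": 0,"wy": 0,"wz": 0,"hand": 0}])

```text
time: 4.53
tool_pos: [0.5978, -0.2071, 0.0308]
tool_rot: [-3.141, 0.0, -3.037]
contact_force: [0.1, -2.4, 1.6]
opening: 0.0009
```

```bash
python3 -c "
from h import *
tool()"
```

```text
t 4.53 board xy mm [  42.7 -131.9] z 30.8 rot [-3.1414e+00  3.0000e-04 -3.0373e+00] F board [-0.16 -2.4 ] 1.63 open 0.0009
```

Emit:
move_arm(deltas=[{"x": 0,"y": 0.001,"z": 0,"wx": 0,"wy": 0,"wz": 0,"hand": 0},{"x": 0,"y": 0.002,"z": 0,"wx": 0,"wy": 0,"wz": 0,"hand": 0},{"x": 0,"y": 0.003,"z": 0,"wx": 0,"wy": 0,"wz": 0,"hand": 0}])

```text
time: 4.9
tool_pos: [0.5975, -0.2041, 0.0308]
tool_rot: [-3.141, 0.0, -3.037]
contact_force: [-0.1, -3.2, 3.1]
opening: 0.0004
```

```bash
python3 -c "
from h import *
tool()"
```

```text
t 4.9 board xy mm [  42.7 -128.9] z 30.8 rot [-3.1414e+00  3.0000e-04 -3.0374e+00] F board [-0.49 -3.2 ] 3.08 open 0.0004
```

Emit:
move_arm(deltas=[{"x": 0,"y": 0.001,"z": 0,"wx": 0,"wy": 0,"wz": 0,"hand": 0},{"x": 0,"y": 0.002,"z": 0,"wx": 0,"wy": 0,"wz": 0,"hand": 0},{"x": 0,"y": 0.003,"z": 0,"wx": 0,"wy": 0,"wz": 0,"hand": 0}])

```text
time: 5.28
tool_pos: [0.5976, -0.2035, 0.031]
tool_rot: [-3.138, 0.001, -3.037]
contact_force: [1.5, -13.4, -0.5]
opening: 0.0004
```

```bash
python3 -c "
from h import *
tool()"
```

```text
t 5.28 board xy mm [  42.9 -128.3] z 31.0 rot [-3.1376e+00  1.4000e-03 -3.0373e+00] F board [  0.02 -13.52] -0.55 open 0.0004
```

The leg is hard on the stop: 13 N, no further travel, and the position matches the geometry. Next I'll back off, lift, and go between the discs.

Emit:
move_arm(deltas=[{"x": 0,"y": -0.015,"z": 0,"wx": 0,"wy": 0,"wz": 0,"hand": 0},{"x": 0,"y": -0.015,"z": -0.02,"wx": 0,"wy": 0,"wz": 0,"hand": 0},{"x": 0,"y": -0.015,"z": -0.06,"wx": 0,"wy": 0,"wz": 0,"hand": 0},{"x": 0.02,"y": 0.03,"z": -0.07,"wx": 0,"wy": 0,"wz": 0,"hand": 0},{"x": 0.04,"y": 0.08,"z": -0.07,"wx": 0,"wy": 0,"wz": 0,"hand": 0},{"x": 0.053,"y": 0.137,"z": -0.07,"wx": 0,"wy": 0,"wz": 0,"hand": 0},{"x": 0.053,"y": 0.137,"z": -0.07,"wx": 0,"wy": 0,"wz": 0,"hand": 0},{"x": 0.053,"y": 0.137,"z": -0.07,"wx": 0,"wy": 0,"wz": 0,"hand": 0}])

```text
time: 6.28
tool_pos: [0.5305, -0.0705, 0.1007]
tool_rot: [3.141, 0.0, -3.037]
contact_force: [0.4, -0.3, 0.3]
opening: 0.0003
```

```bash
python3 -c "
from h import *
tool();delta([-.010,.01],.031)"
```

```text
t 6.28 board xy mm [-9.6 11.1] z 100.7 rot [ 3.1415e+00  2.0000e-04 -3.0367e+00] F board [ 0.36 -0.36] 0.28 open 0.0003
to [-0.01, 0.01] 0.031 shift mm [ 0.4 -1.1 69.7] wz deg -0.11
```

Emit:
move_arm(deltas=[{"x": 0,"y": -0.001,"z": 0.04,"wx": 0,"wy": 0,"wz": 0,"hand": 0},{"x": 0,"y": -0.001,"z": 0.065,"wx": 0,"wy": 0,"wz": 0,"hand": 0},{"x": 0,"y": -0.001,"z": 0.07,"wx": 0,"wy": 0,"wz": 0,"hand": 0},{"x": -0.006,"y": -0.001,"z": 0.07,"wx": 0,"wy": 0,"wz": 0,"hand": 0},{"x": -0.012,"y": -0.001,"z": 0.07,"wx": 0,"wy": 0,"wz": 0,"hand": 0},{"x": -0.017,"y": -0.001,"z": 0.07,"wx": 0,"wy": 0,"wz": 0,"hand": 0},{"x": -0.02,"y": -0.001,"z": 0.07,"wx": 0,"wy": 0,"wz": 0,"hand": 0},{"x": -0.022,"y": -0.001,"z": 0.07,"wx": 0,"wy": 0,"wz": 0,"hand": 0}])

```text
time: 7.28
tool_pos: [0.5519, -0.0689, 0.0309]
tool_rot: [3.141, -0.001, -3.037]
contact_force: [-2.8, -0.4, 1.8]
opening: 0.0002
```

```bash
python3 -c "
from h import *
tool()"
```

```text
t 7.28 board xy mm [11.7 10.4] z 30.9 rot [ 3.1415e+00 -8.0000e-04 -3.0370e+00] F board [-2.86 -0.14] 1.76 open 0.0002
```

Emit:
move_arm(deltas=[{"x": -0.001,"y": 0,"z": 0,"wx": 0,"wy": 0,"wz": 0,"hand": 0},{"x": -0.002,"y": 0,"z": 0,"wx": 0,"wy": 0,"wz": 0,"hand": 0},{"x": -0.003,"y": 0,"z": 0,"wx": 0,"wy": 0,"wz": 0,"hand": 0},{"x": -0.003,"y": 0,"z": 0,"wx": 0,"wy": 0,"wz": 0,"hand": 0}])

```text
time: 7.78
tool_pos: [0.5545, -0.0686, 0.0306]
tool_rot: [3.141, -0.001, -3.037]
contact_force: [-4.6, 0.2, 3.5]
opening: 0.0008
```

```bash
python3 -c "
from h import *
tool()"
```

```text
t 7.78 board xy mm [14.4 10.4] z 30.6 rot [ 3.1411e+00 -1.2000e-03 -3.0373e+00] F board [-4.51  0.7 ] 3.49 open 0.0008
```

Emit:
move_arm(deltas=[{"x": -0.001,"y": 0,"z": 0,"wx": 0,"wy": 0,"wz": 0,"hand": 0},{"x": -0.002,"y": 0,"z": 0,"wx": 0,"wy": 0,"wz": 0,"hand": 0},{"x": -0.003,"y": 0,"z": 0,"wx": 0,"wy": 0,"wz": 0,"hand": 0},{"x": -0.003,"y": 0,"z": 0,"wx": 0,"wy": 0,"wz": 0,"hand": 0}])

```text
time: 8.28
tool_pos: [0.5545, -0.0685, 0.0307]
tool_rot: [3.14, -0.008, -3.037]
contact_force: [-15.6, -2.8, 12.6]
opening: 0.0007
```

```bash
python3 -c "
from h import *
tool()"
```

```text
t 8.28 board xy mm [14.4 10.5] z 30.7 rot [ 3.1404 -0.0075 -3.0369] F board [-15.82  -1.08] 12.58 open 0.0007
```

The leg is firm against the fence: 16 N, stopped dead. The contact shows my board x is about 3 mm off, so I'll correct it. Then I'll retreat, lift, and go over to the right handle.

Emit:
move_arm(deltas=[{"x": 0.01,"y": 0,"z": 0,"wx": 0,"wy": 0,"wz": 0,"hand": 0},{"x": 0.025,"y": 0,"z": 0,"wx": 0,"wy": 0,"wz": 0,"hand": 0},{"x": 0.03,"y": 0,"z": -0.04,"wx": 0,"wy": 0,"wz": 0,"hand": 0},{"x": 0.05,"y": -0.01,"z": -0.07,"wx": 0,"wy": 0,"wz": 0,"hand": 0},{"x": 0.09,"y": -0.02,"z": -0.07,"wx": 0,"wy": 0,"wz": 0,"hand": 0},{"x": 0.115,"y": -0.02,"z": -0.07,"wx": 0,"wy": 0,"wz": 0,"hand": 0},{"x": 0.115,"y": -0.02,"z": -0.07,"wx": 0,"wy": 0,"wz": 0,"hand": 0}])

```text
time: 9.15
tool_pos: [0.4452, -0.1004, 0.101]
tool_rot: [-3.141, 0.001, -3.039]
contact_force: [-0.2, -0.2, 0.3]
opening: 0.0004
```

```bash
cat >> h.py <<'E'
O=O-RB@[.0031,0]
def arc(py,ths,r=.09,off=.028,z=.03,px=-.0075):
    """rows (tool shift mm, wz deg) to put the finger behind the lever at each yaw"""
    from scipy.spatial.transform import Rotation as Ro
    s=monitor.observe(); y0=s["tool_rot"][2]; R=Ro.from_euler("xyz",s["tool_rot"]).as_matrix()
    for th in ths:
        c,sn=np.cos(th),np.sin(th)
        b=np.array([px-r*c-off*sn, py-r*sn+off*c])
        d=R.T@(np.r_[toW(b),z]-s["tool_pos"])
        wz=-np.degrees((TH+np.pi+th-y0+np.pi)%(2*np.pi)-np.pi)
        print("th",round(th,2),"b",(b*1000).round(1),"shift mm",(d*1000).round(1),"wz",wz.round(1))
E
python3 - <<'E'
from h import *
s=tool(); print("q",s["qpos"].round(3))
arc(-.065,[-.135],off=.04)
im=viewer.read_camera('top'); cv2.imwrite('pics/top3.png',cv2.resize(im[200:355,285:530,::-1],None,fx=3.2,fy=3.2,interpolation=cv2.INTER_CUBIC))
E
```

```text
t 9.15 board xy mm [-94.6  -9.6] z 101.0 rot [-3.1414e+00  1.1000e-03 -3.0387e+00] F board [-0.19 -0.18] 0.27 open 0.0004
q [-0.39   0.372  1.88   0.     0.888 -2.064]
th -0.14 b [-91.3 -13.3] shift mm [-3.2 -3.7 71. ] wz 7.5
```

View pics/top3.png

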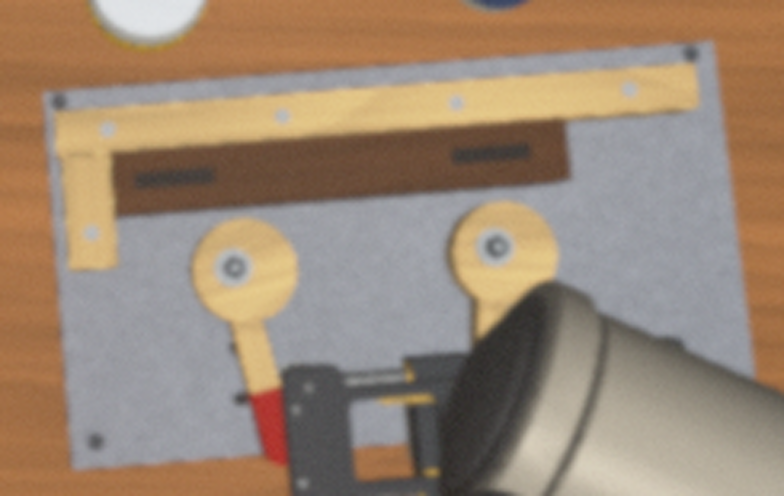

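The leg visibly touches stop and fence, and the bystanders are unmoved. Joint 6 would run out if I followed the lever in this orientation. I'll turn the tool about 98° the other way and push with the broad finger face instead.

Emit:
move_arm(deltas=[{"x": 0,"y": 0,"z": 0,"wx": 0,"wy": 0,"wz": 10.5,"hand": 0},{"x": 0,"y": 0,"z": 0,"wx": 0,"wy": 0,"wz": 21,"hand": 0},{"x": 0,"y": 0,"z": 0,"wx": 0,"wy": 0,"wz": 31.5,"hand": 0},{"x": 0,"y": 0,"z": 0,"wx": 0,"wy": 0,"wz": 42,"hand": 0},{"x": 0,"y": 0,"z": 0,"wx": 0,"wy": 0,"wz": 52.5,"hand": 0},{"x": 0,"y": 0,"z": 0,"wx": 0,"wy": 0,"wz": 63,"hand": 0},{"x": 0,"y": 0,"z": 0,"wx": 0,"wy": 0,"wz": 73,"hand": 0},{"x": 0,"y": 0,"z": 0,"wx": 0,"wy": 0,"wz": 83,"hand": 0}])

```text
time: 10.2
tool_pos: [0.4475, -0.1003, 0.1007]
tool_rot: [3.14, 0.001, 1.792]
contact_force: [0.1, -0.7, -0.9]
opening: 0.0004
```

Emit:
move_arm(deltas=[{"x": 0,"y": 0,"z": 0,"wx": 0,"wy": 0,"wz": 8,"hand": 0},{"x": 0,"y": 0,"z": 0,"wx": 0,"wy": 0,"wz": 14.5,"hand": 0},{"x": 0,"y": 0,"z": 0,"wx": 0,"wy": 0,"wz": 14.5,"hand": 0}])

```text
time: 10.58
tool_pos: [0.4472, -0.1003, 0.1007]
tool_rot: [3.14, 0.0, 1.546]
contact_force: [-0.4, 0.6, -0.1]
opening: 0.001
```

```bash
sed -i 's/(TH+np.pi+th-y0/(TH+np.pi\/2+th-y0/; s/off=.028/off=.0185/' h.py
python3 - <<'E'
from h import *
s=tool(); print("q",s["qpos"].round(3))
arc(-.065,[-.135],off=.034)
E
```

```text
t 10.57 board xy mm [-92.6  -9.6] z 100.7 rot [3.1401e+00 3.0000e-04 1.5457e+00] F board [-0.3   0.69] -0.11 open 0.001
q [-0.388  0.376  1.876  0.     0.889 -0.363]
th -0.14 b [-92.1 -19.2] shift mm [-9.4  1.7 70.7] wz 0.2
```

Emit:
move_arm(deltas=[{"x": -0.004,"y": 0,"z": 0.04,"wx": 0,"wy": 0,"wz": 0,"hand": 0},{"x": -0.006,"y": 0,"z": 0.062,"wx": 0,"wy": 0,"wz": 0,"hand": 0},{"x": -0.006,"y": 0,"z": 0.07,"wx": 0,"wy": 0,"wz": 0,"hand": 0},{"x": -0.006,"y": 0,"z": 0.071,"wx": 0,"wy": 0,"wz": 0,"hand": 0}])

```text
time: 11.08
tool_pos: [0.4461, -0.1062, 0.0296]
tool_rot: [3.141, -0.0, 1.545]
contact_force: [0.8, 0.2, -0.3]
opening: 0.0006
```

Run:
```python
from h import *
s=tool()
arc(-.065,np.arange(-.1,1.3,.12))
```

```text
t 11.07 board xy mm [-94.3 -15.4] z 29.6 rot [ 3.1415e+00 -1.0000e-04  1.5454e+00] F board [0.78 0.14] -0.31 open 0.0006
th -0.1 b [-95.2 -37.6] shift mm [-22.1   2.1  -0.4] wz -1.8
th 0.02 b [-97.9 -48.3] shift mm [-33.1   0.9  -0.4] wz -8.7
th 0.14 b [-99.2 -59.2] shift mm [-44.1   1.   -0.4] wz -15.6
th 0.26 b [-99.2 -70.3] shift mm [-55.    2.4  -0.4] wz -22.5
th 0.38 b [-97.9 -81.2] shift mm [-65.7   5.1  -0.4] wz -29.3
th 0.5 b [-95.4 -91.9] shift mm [-76.    9.1  -0.4] wz -36.2
th 0.62 b [ -91.5 -102.2] shift mm [-85.7  14.3  -0.4] wz -43.1
th 0.74 b [ -86.4 -112. ] shift mm [-94.7  20.6  -0.4] wz -50.0
th 0.86 b [ -80.2 -121.1] shift mm [-102.9   27.9   -0.4] wz -56.8
th 0.98 b [ -73.  -129.4] shift mm [-110.2   36.2   -0.4] wz -63.7
th 1.1 b [ -64.8 -136.8] shift mm [-116.4   45.3   -0.4] wz -70.6
th 1.22 b [ -55.8 -143.2] shift mm [-121.5   55.    -0.4] wz -77.5
```

Emit:
move_arm(deltas=[{"x": -0.022,"y": 0.002,"z": 0,"wx": 0,"wy": 0,"wz": -2,"hand": 0},{"x": -0.033,"y": 0.001,"z": 0,"wx": 0,"wy": 0,"wz": -9,"hand": 0},{"x": -0.044,"y": 0.001,"z": 0,"wx": 0,"wy": 0,"wz": -16,"hand": 0},{"x": -0.055,"y": 0.002,"z": 0,"wx": 0,"wy": 0,"wz": -22,"hand": 0},{"x": -0.066,"y": 0.005,"z": 0,"wx": 0,"wy": 0,"wz": -29,"hand": 0},{"x": -0.076,"y": 0.009,"z": 0,"wx": 0,"wy": 0,"wz": -36,"hand": 0},{"x": -0.086,"y": 0.014,"z": 0,"wx": 0,"wy": 0,"wz": -43,"hand": 0},{"x": -0.095,"y": 0.021,"z": 0,"wx": 0,"wy": 0,"wz": -50,"hand": 0}])

```text
time: 12.08
tool_pos: [0.464, -0.2019, 0.0306]
tool_rot: [-3.141, -0.0, 2.422]
contact_force: [-2.4, 0.4, 0.8]
opening: 0.0005
```

Run:
```python
from h import *
s=tool()
arc(-.065,np.arange(.74,1.6,.08))
```

```text
t 12.07 board xy mm [ -86.7 -112.4] z 30.6 rot [-3.1415e+00 -3.0000e-04  2.4218e+00] F board [-2.34  0.7 ] 0.75 open 0.0005
th 0.74 b [ -86.4 -112. ] shift mm [0.1 0.5 0.6] wz 0.2
th 0.82 b [ -82.4 -118.2] shift mm [-7.1 -0.8  0.6] wz -4.3
th 0.9 b [ -77.9 -124. ] shift mm [-14.4  -1.4   0.6] wz -8.9
th 0.98 b [ -73.  -129.4] shift mm [-21.8  -1.5   0.6] wz -13.5
th 1.06 b [ -67.6 -134.5] shift mm [-29.1  -0.9   0.6] wz -18.1
th 1.14 b [ -61.9 -139.1] shift mm [-36.4   0.2   0.6] wz -22.7
th 1.22 b [ -55.8 -143.2] shift mm [-43.5   1.9   0.6] wz -27.3
th 1.3 b [ -49.4 -146.8] shift mm [-50.5   4.2   0.6] wz -31.8
th 1.38 b [ -42.7 -149.9] shift mm [-57.3   7.    0.6] wz -36.4
th 1.46 b [ -35.8 -152.4] shift mm [-63.8  10.3   0.6] wz -41.0
th 1.54 b [ -28.8 -154.4] shift mm [-70.1  14.2   0.6] wz -45.6
```

Emit:
move_arm(deltas=[{"x": -0.007,"y": -0.001,"z": 0,"wx": 0,"wy": 0,"wz": -4,"hand": 0},{"x": -0.014,"y": -0.001,"z": 0,"wx": 0,"wy": 0,"wz": -9,"hand": 0},{"x": -0.022,"y": -0.001,"z": 0,"wx": 0,"wy": 0,"wz": -13.5,"hand": 0},{"x": -0.027,"y": -0.001,"z": 0,"wx": 0,"wy": 0,"wz": -17,"hand": 0},{"x": -0.031,"y": -0.001,"z": 0,"wx": 0,"wy": 0,"wz": -19,"hand": 0},{"x": -0.033,"y": 0,"z": 0,"wx": 0,"wy": 0,"wz": -21,"hand": 0}])

```text
time: 12.82
tool_pos: [0.489, -0.2239, 0.0302]
tool_rot: [-3.141, 0.0, 2.785]
contact_force: [-2.8, -0.0, 1.0]
opening: 0.0009
```

Run:
```python
from h import *
s=tool()
arc(-.065,np.arange(1.1,1.4,.04))
```

```text
t 12.82 board xy mm [ -64.2 -137. ] z 30.2 rot [-3.1411e+00  5.0000e-04  2.7853e+00] F board [-2.8  0.3] 1.0 open 0.0009
th 1.1 b [ -64.8 -136.8] shift mm [ 0.6 -0.1  0.2] wz 0.4
th 1.14 b [ -61.9 -139.1] shift mm [-3.  -0.7  0.2] wz -1.8
th 1.18 b [ -58.9 -141.2] shift mm [-6.6 -1.3  0.2] wz -4.1
th 1.22 b [ -55.8 -143.2] shift mm [-10.3  -1.7   0.2] wz -6.4
th 1.26 b [ -52.6 -145. ] shift mm [-13.9  -2.    0.2] wz -8.7
th 1.3 b [ -49.4 -146.8] shift mm [-17.6  -2.1   0.2] wz -11.0
th 1.34 b [ -46.1 -148.4] shift mm [-21.3  -2.    0.2] wz -13.3
th 1.38 b [ -42.7 -149.9] shift mm [-25.   -1.9   0.2] wz -15.6
```

Emit:
move_arm(deltas=[{"x": -0.002,"y": 0,"z": 0,"wx": 0,"wy": 0,"wz": -1,"hand": 0},{"x": -0.004,"y": -0.001,"z": 0,"wx": 0,"wy": 0,"wz": -2.5,"hand": 0},{"x": -0.0065,"y": -0.001,"z": 0,"wx": 0,"wy": 0,"wz": -4,"hand": 0}])

```text
time: 13.2
tool_pos: [0.4943, -0.227, 0.0297]
tool_rot: [-3.141, -0.001, 2.855]
contact_force: [-6.1, -0.7, 3.0]
opening: 0.0001
```

Run:
```python
from h import *
s=tool()
arc(-.065,np.arange(1.16,1.32,.03))
```

```text
t 13.2 board xy mm [ -59.3 -140.6] z 29.7 rot [-3.1415e+00 -7.0000e-04  2.8549e+00] F board [-6.19 -0.09] 2.96 open 0.0001
th 1.16 b [ -60.4 -140.1] shift mm [ 1.2  0.  -0.3] wz 1.0
th 1.19 b [ -58.1 -141.7] shift mm [-1.5 -0.5 -0.3] wz -0.7
th 1.22 b [ -55.8 -143.2] shift mm [-4.2 -1.  -0.3] wz -2.4
th 1.25 b [ -53.4 -144.6] shift mm [-6.9 -1.4 -0.3] wz -4.2
th 1.28 b [ -51.  -145.9] shift mm [-9.6 -1.7 -0.3] wz -5.9
th 1.31 b [ -48.6 -147.2] shift mm [-12.4  -2.   -0.3] wz -7.6
```

Stiffening at 1.17 rad, now 6 N.

Emit:
move_arm(deltas=[{"x": -0.001,"y": 0,"z": 0,"wx": 0,"wy": 0,"wz": -0.6,"hand": 0},{"x": -0.002,"y": -0.0005,"z": 0,"wx": 0,"wy": 0,"wz": -1.2,"hand": 0},{"x": -0.003,"y": -0.0005,"z": 0,"wx": 0,"wy": 0,"wz": -1.8,"hand": 0},{"x": -0.003,"y": -0.0005,"z": 0,"wx": 0,"wy": 0,"wz": -1.8,"hand": 0}])

```text
time: 13.7
tool_pos: [0.4961, -0.2281, 0.0296]
tool_rot: [3.141, -0.003, 2.885]
contact_force: [-8.1, -0.4, 4.6]
opening: 0.0006
```

Run:
```python
from h import *
s=tool()
```

```text
t 13.7 board xy mm [ -57.6 -141.9] z 29.6 rot [ 3.1415e+00 -2.7000e-03  2.8853e+00] F board [-8.09  0.51] 4.57 open 0.0006
```

Emit:
move_arm(deltas=[{"x": -0.001,"y": 0,"z": 0,"wx": 0,"wy": 0,"wz": -0.5,"hand": 0},{"x": -0.002,"y": 0,"z": 0,"wx": 0,"wy": 0,"wz": -1,"hand": 0},{"x": -0.0025,"y": 0,"z": 0,"wx": 0,"wy": 0,"wz": -1,"hand": 0},{"x": -0.0025,"y": 0,"z": 0,"wx": 0,"wy": 0,"wz": -1,"hand": 0}])

```text
time: 14.2
tool_pos: [0.4974, -0.2287, 0.0294]
tool_rot: [3.142, -0.005, 2.903]
contact_force: [-10.5, -1.2, 5.4]
opening: 0.0003
```

Run:
```python
from h import *
s=tool()
```

```text
t 14.2 board xy mm [ -56.3 -142.7] z 29.4 rot [ 3.1416 -0.0049  2.9028] F board [-10.55  -0.11] 5.43 open 0.0003
```

10.5 N is a good nip. I'll retreat and go over to the left handle.

Emit:
move_arm(deltas=[{"x": 0.01,"y": 0,"z": 0,"wx": 0,"wy": 0,"wz": 0,"hand": 0},{"x": 0.02,"y": 0,"z": 0,"wx": 0,"wy": 0,"wz": 0,"hand": 0},{"x": 0.025,"y": 0,"z": -0.05,"wx": 0,"wy": 0,"wz": 0,"hand": 0},{"x": 0.025,"y": 0,"z": -0.08,"wx": 0,"wy": 0,"wz": 10,"hand": 0},{"x": 0.025,"y": 0,"z": -0.08,"wx": 0,"wy": 0,"wz": 20,"hand": 0},{"x": 0.025,"y": 0,"z": -0.08,"wx": 0,"wy": 0,"wz": 30,"hand": 0},{"x": 0.025,"y": 0,"z": -0.08,"wx": 0,"wy": 0,"wz": 40,"hand": 0},{"x": 0.025,"y": 0,"z": -0.08,"wx": 0,"wy": 0,"wz": 50,"hand": 0}])

```text
time: 15.2
tool_pos: [0.4754, -0.2227, 0.1098]
tool_rot: [3.141, 0.001, 2.024]
contact_force: [-0.2, 0.1, 0.1]
opening: 0.0003
```

Run:
```python
from h import *
s=tool(); arc(.085,[.165],off=.036,z=.1)
```

```text
t 15.2 board xy mm [ -77.6 -134.4] z 109.8 rot [3.1408e+00 5.0000e-04 2.0238e+00] F board [-0.15  0.07] 0.09 open 0.0003
th 0.17 b [-102.2  105.7] shift mm [234.2  58.3   9.7] wz 10.4
```

Emit:
move_arm(deltas=[{"x": 0.045,"y": 0.011,"z": 0.005,"wx": 0,"wy": 0,"wz": 3,"hand": 0},{"x": 0.09,"y": 0.022,"z": 0.005,"wx": 0,"wy": 0,"wz": 6,"hand": 0},{"x": 0.135,"y": 0.033,"z": 0.005,"wx": 0,"wy": 0,"wz": 9,"hand": 0},{"x": 0.18,"y": 0.045,"z": 0.005,"wx": 0,"wy": 0,"wz": 10.4,"hand": 0},{"x": 0.22,"y": 0.055,"z": 0.005,"wx": 0,"wy": 0,"wz": 10.4,"hand": 0},{"x": 0.234,"y": 0.058,"z": 0.01,"wx": 0,"wy": 0,"wz": 10.4,"hand": 0},{"x": 0.234,"y": 0.058,"z": 0.01,"wx": 0,"wy": 0,"wz": 10.4,"hand": 0}])

```text
time: 16.08
tool_pos: [0.4237, 0.0129, 0.0995]
tool_rot: [-3.142, 0.0, 1.85]
contact_force: [1.4, -0.6, -0.8]
opening: 0.0005
```

Run:
```python
from h import *
s=tool(); arc(.085,[.165],off=.036)
im=viewer.read_camera('top'); cv2.imwrite('pics/top4.png',cv2.resize(im[200:355,285:530,::-1],None,fx=3.2,fy=3.2,interpolation=cv2.INTER_CUBIC))
```

```text
t 16.07 board xy mm [-103.9  105.4] z 99.5 rot [-3.1415  0.      1.8498] F board [ 1.31 -0.71] -0.8 open 0.0005
th 0.17 b [-102.2  105.7] shift mm [ 0.   1.8 69.5] wz 0.4
```

View pics/top4.png

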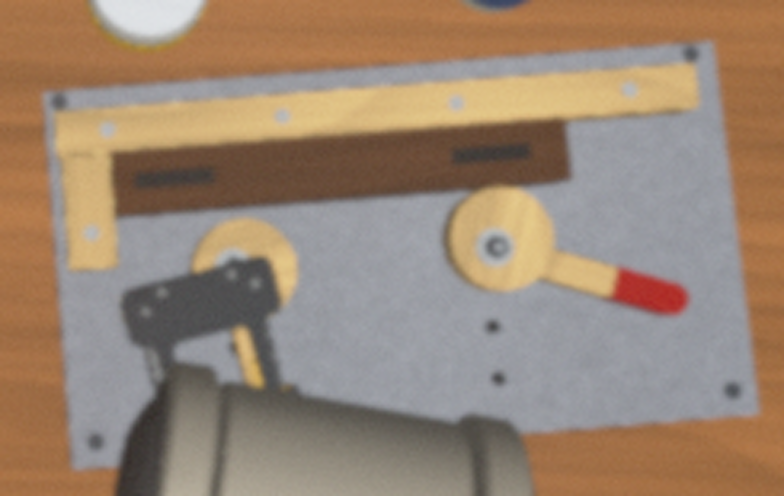

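The right cam bears on the leg with its handle at about (650,290), and the leg is still home. I'll lower behind the left handle.

Emit:
move_arm(deltas=[{"x": 0,"y": 0.002,"z": 0.04,"wx": 0,"wy": 0,"wz": 0,"hand": 0},{"x": 0,"y": 0.002,"z": 0.062,"wx": 0,"wy": 0,"wz": 0,"hand": 0},{"x": 0,"y": 0.002,"z": 0.069,"wx": 0,"wy": 0,"wz": 0,"hand": 0},{"x": 0,"y": 0.002,"z": 0.069,"wx": 0,"wy": 0,"wz": 0,"hand": 0}])

```text
time: 16.62
tool_pos: [0.4261, 0.0124, 0.0307]
tool_rot: [-3.142, -0.0, 1.847]
contact_force: [1.0, 0.2, 0.4]
opening: 0.0004
```

Run:
```python
from h import *
s=tool()
arc(.085,np.arange(.2,1.17,.12))
```

```text
t 16.62 board xy mm [-101.5  104.7] z 30.7 rot [-3.1415e+00 -1.0000e-04  1.8468e+00] F board [1.02 0.12] 0.38 open 0.0004
th 0.2 b [-99.4  85.3] shift mm [-19.5  -1.1   0.7] wz -1.8
th 0.32 b [-98.8  74.2] shift mm [-30.4  -2.4   0.7] wz -8.6
th 0.44 b [-96.8  63.4] shift mm [-41.5  -2.3   0.7] wz -15.5
th 0.56 b [-93.6  52.9] shift mm [-52.4  -0.9   0.7] wz -22.4
th 0.68 b [-89.1  42.8] shift mm [-63.1   1.8   0.7] wz -29.3
th 0.8 b [-83.5  33.3] shift mm [-73.3   5.8   0.7] wz -36.1
th 0.92 b [-76.7  24.6] shift mm [-83.1  11.    0.7] wz -43.0
th 1.04 b [-69.   16.7] shift mm [-92.1  17.3   0.7] wz -49.9
th 1.16 b [-60.4   9.9] shift mm [-100.4   24.6    0.7] wz -56.8
```

Emit:
move_arm(deltas=[{"x": -0.0195,"y": -0.001,"z": 0,"wx": 0,"wy": 0,"wz": -2,"hand": 0},{"x": -0.0305,"y": -0.002,"z": 0,"wx": 0,"wy": 0,"wz": -8.5,"hand": 0},{"x": -0.0415,"y": -0.002,"z": 0,"wx": 0,"wy": 0,"wz": -15.5,"hand": 0},{"x": -0.0525,"y": -0.001,"z": 0,"wx": 0,"wy": 0,"wz": -22.5,"hand": 0},{"x": -0.063,"y": 0.002,"z": 0,"wx": 0,"wy": 0,"wz": -29,"hand": 0},{"x": -0.073,"y": 0.006,"z": 0,"wx": 0,"wy": 0,"wz": -36,"hand": 0},{"x": -0.083,"y": 0.011,"z": 0,"wx": 0,"wy": 0,"wz": -43,"hand": 0},{"x": -0.092,"y": 0.017,"z": 0,"wx": 0,"wy": 0,"wz": -50,"hand": 0}])

```text
time: 17.62
tool_pos: [0.4671, -0.0713, 0.0315]
tool_rot: [-3.141, -0.0, 2.724]
contact_force: [-2.2, 0.8, -0.1]
opening: 0.0008
```

Run:
```python
from h import *
s=tool()
arc(.085,np.arange(1.06,1.3,.03))
```

```text
t 17.62 board xy mm [-69.7  17.1] z 31.5 rot [-3.1415e+00 -4.0000e-04  2.7241e+00] F board [-2.1   0.98] -0.13 open 0.0008
th 1.06 b [-67.6  15.5] shift mm [-2.6 -0.3  1.5] wz -0.8
th 1.09 b [-65.5  13.8] shift mm [-5.3 -0.8  1.5] wz -2.5
th 1.12 b [-63.4  12.1] shift mm [-8.  -1.2  1.5] wz -4.2
th 1.15 b [-61.2  10.4] shift mm [-10.7  -1.5   1.5] wz -5.9
th 1.18 b [-58.9   8.8] shift mm [-13.5  -1.7   1.5] wz -7.6
th 1.21 b [-56.6   7.3] shift mm [-16.2  -1.9   1.5] wz -9.4
th 1.24 b [-54.2   5.9] shift mm [-19.   -1.9   1.5] wz -11.1
th 1.27 b [-51.8   4.5] shift mm [-21.8  -1.9   1.5] wz -12.8
```

Emit:
move_arm(deltas=[{"x": -0.0035,"y": 0,"z": 0.001,"wx": 0,"wy": 0,"wz": -1.5,"hand": 0},{"x": -0.007,"y": -0.001,"z": 0.001,"wx": 0,"wy": 0,"wz": -3.5,"hand": 0},{"x": -0.0095,"y": -0.001,"z": 0.001,"wx": 0,"wy": 0,"wz": -5,"hand": 0},{"x": -0.0115,"y": -0.0015,"z": 0.001,"wx": 0,"wy": 0,"wz": -6.5,"hand": 0},{"x": -0.0135,"y": -0.0015,"z": 0.001,"wx": 0,"wy": 0,"wz": -7.6,"hand": 0},{"x": -0.015,"y": -0.0015,"z": 0.001,"wx": 0,"wy": 0,"wz": -8.5,"hand": 0}])

```text
time: 18.38
tool_pos: [0.4795, -0.078, 0.0296]
tool_rot: [3.142, -0.002, 2.87]
contact_force: [-6.6, -0.3, 3.8]
opening: 0.0005
```

Run:
```python
from h import *
s=tool()
arc(.085,[1.2])
```

```text
t 18.38 board xy mm [-58.1   9.1] z 29.6 rot [ 3.1416e+00 -2.1000e-03  2.8696e+00] F board [-6.56  0.4 ] 3.76 open 0.0005
th 1.2 b [-57.4   7.8] shift mm [-1.2 -0.9 -0.4] wz -0.5
```

Emit:
move_arm(deltas=[{"x": -0.001,"y": 0,"z": 0,"wx": 0,"wy": 0,"wz": -0.6,"hand": 0},{"x": -0.002,"y": 0,"z": 0,"wx": 0,"wy": 0,"wz": -1.2,"hand": 0},{"x": -0.003,"y": 0,"z": 0,"wx": 0,"wy": 0,"wz": -1.8,"hand": 0},{"x": -0.004,"y": 0,"z": 0,"wx": 0,"wy": 0,"wz": -2.2,"hand": 0},{"x": -0.0045,"y": 0,"z": 0,"wx": 0,"wy": 0,"wz": -2.5,"hand": 0}])

```text
time: 19.0
tool_pos: [0.4819, -0.0792, 0.0292]
tool_rot: [-3.141, -0.006, 2.913]
contact_force: [-11.6, -2.0, 5.5]
opening: 0.0001
```

Run:
```python
from h import *
s=tool()
```

```text
t 19.0 board xy mm [-55.9   7.6] z 29.2 rot [-3.1411 -0.0062  2.9131] F board [-11.71  -0.75] 5.54 open 0.0001
```

11.7 N on the left. Now I'll back off and re-press the right lever, in case it went slack.

Emit:
move_arm(deltas=[{"x": 0.01,"y": 0,"z": 0,"wx": 0,"wy": 0,"wz": 0,"hand": 0},{"x": 0.02,"y": 0,"z": 0,"wx": 0,"wy": 0,"wz": 0,"hand": 0},{"x": 0.025,"y": 0,"z": -0.05,"wx": 0,"wy": 0,"wz": 0,"hand": 0},{"x": 0.025,"y": 0,"z": -0.07,"wx": 0,"wy": 0,"wz": 0,"hand": 0},{"x": 0.025,"y": 0,"z": -0.07,"wx": 0,"wy": 0,"wz": 0,"hand": 0}])

```text
time: 19.62
tool_pos: [0.4614, -0.074, 0.1011]
tool_rot: [-3.141, 0.005, 2.913]
contact_force: [-0.8, 0.6, -0.5]
opening: 0.0005
```

Run:
```python
from h import *
s=tool(); arc(-.065,[1.19],off=.034,z=.1)
```

```text
t 19.62 board xy mm [-75.7  15. ] z 101.1 rot [-3.1414  0.0045  2.9126] F board [-0.78  0.66] -0.45 open 0.0005
th 1.19 b [ -72.5 -135.9] shift mm [ -52.7 -141.5    1.3] wz 2.6
```

Emit:
move_arm(deltas=[{"x": -0.018,"y": -0.048,"z": 0,"wx": 0,"wy": 0,"wz": 1,"hand": 0},{"x": -0.036,"y": -0.096,"z": 0,"wx": 0,"wy": 0,"wz": 2,"hand": 0},{"x": -0.052,"y": -0.141,"z": 0,"wx": 0,"wy": 0,"wz": 2.5,"hand": 0},{"x": -0.052,"y": -0.141,"z": 0.01,"wx": 0,"wy": 0,"wz": 2.5,"hand": 0},{"x": -0.052,"y": -0.141,"z": 0.05,"wx": 0,"wy": 0,"wz": 2.5,"hand": 0},{"x": -0.052,"y": -0.141,"z": 0.071,"wx": 0,"wy": 0,"wz": 2.5,"hand": 0},{"x": -0.052,"y": -0.141,"z": 0.071,"wx": 0,"wy": 0,"wz": 2.5,"hand": 0}])

```text
time: 20.5
tool_pos: [0.4772, -0.2209, 0.0261]
tool_rot: [3.14, -0.005, 2.869]
contact_force: [-0.3, -0.6, 1.1]
opening: 0.0003
```

Run:
```python
from h import *
s=tool(); arc(-.065,[1.17,1.20])
```

```text
t 20.5 board xy mm [ -75.6 -132.7] z 26.1 rot [ 3.1396 -0.0055  2.8695] F board [-0.39 -0.53] 1.08 open 0.0003
th 1.17 b [ -59.6 -140.6] shift mm [-17.7  -1.4  -4. ] wz 1.3
th 1.2 b [ -57.4 -142.2] shift mm [-20.4  -2.   -4. ] wz -0.5
```

Emit:
move_arm(deltas=[{"x": -0.008,"y": -0.001,"z": -0.003,"wx": 0,"wy": 0,"wz": 0,"hand": 0},{"x": -0.014,"y": -0.002,"z": -0.004,"wx": 0,"wy": 0,"wz": -0.5,"hand": 0},{"x": -0.018,"y": -0.002,"z": -0.004,"wx": 0,"wy": 0,"wz": -1,"hand": 0},{"x": -0.02,"y": -0.002,"z": -0.004,"wx": 0,"wy": 0,"wz": -1.5,"hand": 0},{"x": -0.022,"y": -0.002,"z": -0.004,"wx": 0,"wy": 0,"wz": -2,"hand": 0}])

```text
time: 21.12
tool_pos: [0.4974, -0.2302, 0.0326]
tool_rot: [3.141, -0.005, 2.905]
contact_force: [-12.1, -0.8, 8.0]
opening: 0.0006
```

Run:
```python
from h import *
s=tool()
```

```text
t 21.12 board xy mm [ -56.5 -144.2] z 32.6 rot [ 3.1412 -0.005   2.9048] F board [-12.13   0.54] 7.99 open 0.0006
```

The right lever is in the same place and resists 12 N, so it isn't slack. I'll retreat clear and check.

Emit:
move_arm(deltas=[{"x": 0.01,"y": 0,"z": 0,"wx": 0,"wy": 0,"wz": 0,"hand": 0},{"x": 0.02,"y": 0,"z": 0,"wx": 0,"wy": 0,"wz": 0,"hand": 0},{"x": 0.025,"y": 0,"z": -0.05,"wx": 0,"wy": 0,"wz": 0,"hand": 0},{"x": 0.04,"y": 0,"z": -0.1,"wx": 0,"wy": 0,"wz": 0,"hand": 0},{"x": 0.06,"y": -0.03,"z": -0.15,"wx": 0,"wy": 0,"wz": 0,"hand": 0},{"x": 0.06,"y": -0.06,"z": -0.15,"wx": 0,"wy": 0,"wz": 0,"hand": 0},{"x": 0.06,"y": -0.06,"z": -0.15,"wx": 0,"wy": 0,"wz": 0,"hand": 0}])

```text
time: 22.0
tool_pos: [0.4266, -0.2762, 0.1833]
tool_rot: [-3.141, 0.002, 2.901]
contact_force: [0.3, -0.8, 0.2]
opening: 0.0004
```

Run:
```python
from h import *
s=tool()
a=viewer.read_camera('top')[200:355,285:530,::-1]; b=viewer.read_camera('scene')[130:310,110:400,::-1]
a=cv2.resize(a,(490,310),interpolation=cv2.INTER_CUBIC); b=cv2.resize(b,(435,270),interpolation=cv2.INTER_CUBIC)
c=np.zeros((590,490,3),np.uint8); c[:310]=a; c[315:585,:435]=b; cv2.imwrite('pics/fin.png',c)
```

```text
t 22.0 board xy mm [-131.8 -182.4] z 183.3 rot [-3.1407e+00  1.8000e-03  2.9013e+00] F board [ 0.24 -0.82] 0.18 open 0.0004
```

View pics/fin.png

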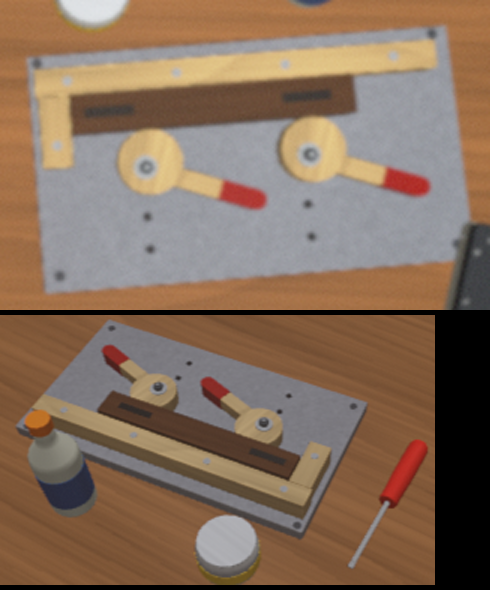

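The leg lies against stop and fence (its end at about (72,110) in the top half), both discs bear on it, and the bottle, tin and screwdriver stand where they were. The robot is clear, so I'm handing in.

```bash
python3 -c "
from cell import robot; print(robot.hand_in())"
```

```text
the job is handed in; nothing more can be done
None
```

The job is done and handed in at about 22 s on the robot's clock. The hand-in gives no verdict.

- **Leg to the stop:** I pushed its end until it stopped dead at 13 N, within 1 mm of the expected home position.
- **Leg to the fence:** I pressed it midway between the discs and it stopped dead at 16 N.
- **Cams:** I turned the right lever to about 1.2 rad with 10.5 N, then the left to about 1.2 rad with 11.7 N. I pressed the right one again afterwards. It had not gone slack and held 12 N in the same place.
- **Last pictures:** the leg lies against the stop and fence, both discs bear on it, and the glue bottle, wax tin and screwdriver look undisturbed. The arm was clear of everything.

**Checks that disagreed:**
- My first automatic outline of the board was wrong and I replaced it with corners picked by eye.
- The two cameras differed by up to about 7 mm on the board's position. I averaged them, and contact with the fence then showed a further 3 mm error in x, which I corrected.

I could not measure the force of the cams on the leg itself; I judged it from the push on the levers.

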